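Hold the spread snap ring at the flashlight's groove

ROBOT

A 7-joint arm with a two-finger parallel gripper is mounted at the origin on the work surface. World frame = base frame: x ahead of the robot, y to its left, z up, the work surface at z = 0. Lengths are in m, angles in rad, forces in N, time in s.
With the tool pointing down it reaches from about 0.425 to 0.875 m from the base axis. Payload 8.4 kg.
Tool frame: the origin (TCP) lies at the very end of the fingers, on their centre line; the grasp point (between the pads) lies 19 mm behind it (arm.grip_point_offset is the distance from the TCP to the grasp point, in m); z points along the fingers, y is the line along which they close (so a half turn about z gives the same grasp; the last joint's range is limited). The gripper opens to 85 mm and grips with 20 to 120 N. Pads are 22 mm wide; open, the fingers measure 114 mm over their backs; the gripper's body (76 mm by 85 mm) begins 54 mm behind the grasp point. The pads swing forward as they close: fully open they stand 13 mm farther back than shut.
Start: joints at [-1.296, 0.333, 0.04, 1.465, -0.013, 1.343, -0.059], TCP at [0.237, 0.605, 0.231] pointing down, gripper open.
Joint ranges: [-2.58, 2.58], [-0.38, 2.09], [-1.3, 1.39], [0.25, 2.4], [-1.5, 4.64], [0.08, 2.09], [-2.65, 2.65]. Speed limits (rad/s): [2.22, 2.22, 2.79, 2.79, 3.14, 3.14, 3.14].

INTERFACE

Orientations are given as a unit quaternion [w, x, y, z].
In Python, from cell import arm gives the robot as it stands.
- The arm moves only by the tool servo_tool, never from a script. Its argument "moves" is a list of rows, each a list of 5 numbers: the shift along the tool's x, y, z in cm, then the turn about the tool's z in degrees, then the finger opening in cm, from 0 to 8.54. A call has 1 to 12 rows; each row shifts and turns the commanded pose from where the row before left it, along the tool's axes as they then stand; what a row does not reach is not made up. A row lasts 1/10 s, in which the tool goes at most 50 mm and 8.59 degrees, less where a joint would pass 70% of its speed; a pose out of reach is approached as far as the arm can. A call with a gripper value outside its range is refused whole. The fingers move at their own pace and stop on an object; the grip force is fixed at half the most. Time passes only in rows, so rows that do not move let the fingers close. It gives the time, the measured TCP pose, the force, the opening and the grip force at its end, in the units of the state.
- arm.get_state(): the state, without advancing time (a new reading comes with each control period).
- arm.capture(name): name is "scene" or "top" or "wrist"; returns (picture, depth): 400x640x3 uint8, red, green, blue; 400x640 float32, m along the optical axis (not along the pixel's ray), 0 where there is no reading.
- arm.get_calibration(name): a dict with "camera_matrix" (3x3 intrinsics, pixels), "rvec" (rotation vector, rad) and "tvec" (3), from world to camera coordinates, as OpenCV has them. Camera axes: x right, y down, z forward; pixel columns grow to the right and rows downward; lengths in m; the calibration is good to about 2 mm. A picture is of the moment at which its call begins: read the wrist's pose just before it. get_calibration takes no time and is no camera call; for the wrist camera it gives the pose at the moment of the call.
- arm.hand_in(): hands the job in; it is judged then, once.
Trained networks look in the newest picture that a camera, given by its name, has taken for a name from the list of things; names that differ only in an ending like _2 or _b are one class to them, and where a whole thing is asked for, a point or a joint stands for the part that bears it (a point fixed in the world has none). Each returns a list of dicts, best first, with "p" (0 to 1); they miss things now and then, are a little off and sometimes report something else, mostly with a low value. They report only what shows in the picture. A call takes as long as a camera call. They do not tell look-alikes from the thing itself.
- arm.spot_in(camera, thing): "point" ([row, column] in pixels, amid what is visible of it).
- arm.regions_of(camera, thing): "pixels" (400x640 bool, what is visible of it) and "point" ([row, column] in pixels, amid what is visible of it).
The state is a dict: "time_s": time; "qpos": joint angles; "joint_velocities": joint speeds; "joint_efforts": joint torques, N m; "tcp_pos": TCP position; "orientation": TCP orientation; "wrist_force": force on the tool from outside, world axes, zero at the start; "moment": the same for the moment, N m; "gripper_width": finger opening in m; "grasp_force": force on a finger pad.
Only numpy, scipy, OpenCV 4.12 (cv2) and the standard library are available. Lean on these libraries where they do the work, as an engineer would, in place of code of your own. Each camera call takes 0.05 s, during which the arm holds its last target. There are 200 camera calls.

TASK

Squeeze the handles of the retaining-ring pliers in the open locker to their stop, spreading the snap ring hooked on their tips, draw them out from under the locker's low shelf, and slide the spread ring down over the flashlight's tail end until it is level with the middle of the groove above the clip's collar. Finish there still squeezing the pliers, holding the ring spread around the groove and not leaning on the flashlight (the clip is turned into line before the ring may snap in): do not let go. Leave the flashlight standing where it is and the other gear undisturbed.

Things in the scene. Friction and masses are not known exactly. Their poses are not given: they have to be found in the camera images.
- locker: Grey steel locker, fixed, 280 mm wide, 200 deep, 215 high; its door stands swung back. Origin at the centre of its underside, own +x from the open front to the back wall, z up: the front is 100 mm from the origin on the -x side. The floor inside is 30 mm up; an inner shelf (underside 95 mm up, starting 11 mm behind the front) roofs the low bay where the pliers' nose lies.
- pliers: Retaining-ring pliers, red dipped handles, 200 mm long, 0.15 kg, lying flat on the locker floor. Origin on the pivot bolt, 7.5 mm above that floor; +x along the middle to the nose, z up. The 70 mm nose is in the bay. The handles (each 10 mm wide, 12 mm tall) run to -x, end 128 mm behind the pivot and stick out of the locker's front by about 100 mm.
- pliers_grip (a point): Where to squeeze: midway between the handles, 90 mm behind the pivot, at their mid height; axes as the pliers. Handles are 59 mm over their outsides here at rest (flared, 71 mm at the ends); squeezed to the stop they are parallel, 30 mm over all, and close no farther however hard held (3 N at first, 10 N at the stop); let go, they spring open. Free space around; locker front about 65 mm off.
- pliers_left (a joint): Swing of the left handle, rad: 0 at rest, 0.159 with the handles squeezed to their stop. The right handle follows in mirror image.
- ring_hole (a point): Centre of the opening of the spread snap ring, at half its thickness; axes as the pliers' when the ring sits straight. It lies 5.4 mm below the pliers' origin, 84 mm ahead of it at rest, 78 mm when spread. Relaxed, the ring does not pass over the flashlight's tail; spread to the stop it leaves about 2 mm all round the tail. Unsqueezed it may slip off the tips.
- snap_ring: The ring: flat spring-steel C, 31 mm inside and 39 mm outside when relaxed, 4.2 mm thick, 24 g. Its gap faces the pliers' pivot; its notched ends are hooked on the spool-shaped tips of the pliers, which carry it. Origin at the centre of the relaxed ring, half-way through its thickness, 5 mm beyond ring_hole along +x.
- ring_left (a joint): Opening of the ring's left arm, rad: about 0 relaxed, about 0.34 when the pliers are squeezed to their stop.
- ring_right (a joint): Opening of the ring's right arm, rad, as ring_left.
- groove (a point): The pale groove of the flashlight: the point on the flashlight's axis half-way up the groove, 93 mm above the surface; z along the axis, up. The groove is 10 mm high, 28 mm in diameter. Above it the tail end is 34 mm in diameter, 28 mm high, bevelled at the top; just below it is the steel collar of the spring clip, 41 mm in diameter, with its leaf down one side.
- flashlight: The black plastic flashlight, standing loose on its head (54 mm wide), tail up, 126 mm high, about 0.26 kg; origin at the centre of its lower end.
- headlamp_mid (a point): Centre of the lime green headlamp unit, 55 by 62 by 46 mm, loose; bystander.
- carabiner1: Orange carabiner, 58 by 106 mm, lying flat, 10 mm thick, long side along its y; origin at its centre on the surface; bystander.
- carabiner2: The other orange carabiner, the same; bystander.
- tealight_mid (a point): Centre of the glass tealight holder, 74 mm wide, 58 mm high, loose; bystander.
Mind the look-alikes: they are no part of the job. Of the things that look like the pliers, the smallest one is meant.

How it is judged:
By the outcome, as a careful person would: the job done as asked, in the order asked, and still so for the second after the job is handed in, while the arm keeps its last pose, push and grip.
It also fails if it takes over 48 s, if anything falls off the work surface, if the arm or the gripper's body presses on something with over 40 N, if the wrist force passes 120 N, or if a joint passes its speed limit or range.

## Working session

There is one attempt and no reset: what is moved stays moved. The work goes in short steps, Python scripts to look and compute and a tool call to move; the robot and the scene stay as the last step left them, time stands still between calls to the robot, and variables do not carry over. Pictures are saved under pics/ and viewed, at most 13 in all, crops included, and the job is handed in when it is done.

Besides the shell and the picture viewer there is one more tool, called after "Request:" as name(argument=value, ...) on one line, values as JSON. servo_tool: Moves the arm, as the interface text tells. Its arguments: {"type":"object","properties":{"moves":{"type":"array"}},"required":["moves"]}

```bash
mkdir -p pics; ls; cat > h.py <<'E'
from cell import arm
import numpy as np, cv2
def cal(n):
    c=arm.get_calibration(n); R=cv2.Rodrigues(np.array(c["rvec"],float))[0]
    return np.array(c["camera_matrix"]),R,np.array(c["tvec"],float).ravel()
def pts(depth,C):
    K,R,t=C; v,u=np.mgrid[0:400,0:640]
    P=np.stack([(u-K[0,2])/K[0,0]*depth,(v-K[1,2])/K[1,1]*depth,depth],-1)
    return (P-t)@R
def proj(X,C):
    K,R,t=C; p=(np.atleast_2d(X)@R.T+t)@K.T; return p[:,:2]/p[:,2:]
E
python3 - <<'E'
from h import *
print({k:np.round(v,3) for k,v in arm.get_state().items()})
for n in("scene","top"):
    im,d=arm.capture(n);cv2.imwrite(f"pics/{n}0.png",im[:,:,::-1]); C=cal(n);P=pts(d,C); np.save(f"{n}P.npy",P)
    print(n,"cam at",-C[1].T@C[2])
    for t in("pliers","locker","flashlight","snap_ring","groove","headlamp_mid","tealight_mid","carabiner1"):
        for r in arm.regions_of(n,t)[:4]:
            m=r["pixels"]&(d>0); q=P[m]
            print(n,t,round(r["p"],2),np.round(r["point"]),m.sum(),np.round(np.percentile(q,[2,50,98],axis=0),3).tolist() if m.sum() else "")
E
```

```text
pics
{'time_s': np.float64(0.0), 'qpos': array([-1.296,  0.334,  0.04 ,  1.466, -0.013,  1.343, -0.059]), 'joint_velocities': array([-0.001,  0.001, -0.   ,  0.001,  0.   , -0.001,  0.   ]), 'joint_efforts': array([-1.0000e-03, -6.5855e+01,  1.3650e+00, -4.0556e+01,  1.7000e-02,
        1.3000e-02, -0.0000e+00]), 'tcp_pos': array([0.237, 0.605, 0.23 ]), 'orientation': array([-0.   ,  0.186,  0.983, -0.001]), 'wrist_force': array([-0.043, -0.198, -0.205]), 'moment': array([-0.043, -0.03 , -0.016]), 'grasp_force': np.float64(0.0), 'gripper_width': np.float64(0.086)}
scene cam at [0.88763641 0.1137965  1.32681   ]
scene pliers 0.96 [126. 415.] 919 [[0.13, 0.196, 0.001], [0.167, 0.309, 0.013], [0.209, 0.438, 0.02]]
scene pliers 0.82 [226. 380.] 347 [[0.49, 0.183, 0.032], [0.501, 0.242, 0.041], [0.554, 0.299, 0.046]]
scene pliers 0.69 [221. 185.] 755 [[0.495, -0.382, 0.003], [0.562, -0.277, 0.014], [0.661, -0.169, 0.021]]
scene locker 0.78 [228. 435.] 13758 [[0.367, 0.253, 0.027], [0.536, 0.354, 0.213], [0.875, 0.483, 0.219]]
scene locker 0.44 [308. 315.] 487 [[0.716, 0.078, 0.009], [0.74
[... 1403 characters left out ...]
0.253, 0.026], [0.52, 0.349, 0.213], [0.878, 0.482, 0.219]]
top flashlight 0.82 [160. 361.] 288 [[0.544, -0.067, 0.005], [0.562, -0.04, 0.086], [0.588, -0.02, 0.132]]
top groove 0.62 [159. 361.] 284 [[0.544, -0.064, 0.006], [0.562, -0.039, 0.088], [0.587, -0.019, 0.132]]
top headlamp_mid 0.55 [109. 308.] 336 [[0.711, 0.079, 0.004], [0.732, 0.113, 0.04], [0.76, 0.14, 0.049]]
top tealight_mid 0.95 [ 98. 376.] 529 [[0.725, -0.125, -0.001], [0.763, -0.093, 0.022], [0.793, -0.058, 0.062]]
top carabiner1 0.82 [220. 384.] 196 [[0.34, -0.169, -0.001], [0.372, -0.122, 0.009], [0.393, -0.07, 0.016]]
top carabiner1 0.5 [232. 322.] 190 [[0.344, 0.022, 0.003], [0.368, 0.074, 0.009], [0.396, 0.12, 0.015]]
```

View pics/scene0.png

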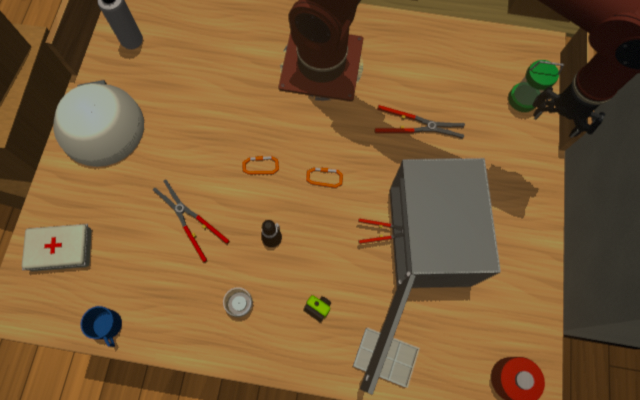

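```bash
python3 - <<'E'
import cv2,numpy as np
a=cv2.imread("pics/scene0.png")[170:290,320:480];b=cv2.imread("pics/top0.png")[130:240,210:400]
cv2.imwrite("pics/crop1.png",np.hstack([cv2.resize(a,(400,300)),cv2.resize(b,(400,300))]))
P=np.load("sceneP.npy");T=np.load("topP.npy")
# locker outline from points near top z
for n,Q in(("s",P),("t",T)):
    q=Q.reshape(-1,3); m=(abs(q[:,2]-.215)<.006)&(q[:,1]>.15)&(q[:,0]>.3)
    r=cv2.minAreaRect(q[m,:2].astype(np.float32)*1000); print(n,r,m.sum(),np.median(q[m,2]))
    m=(abs(q[:,2]-.126)<.006)&(abs(q[:,0]-.57)<.06)&(abs(q[:,1]+.04)<.06); print(m.sum(),np.median(q[m],axis=0),q[m].min(0),q[m].max(0))
E
```

```text
s ((630.681396484375, 375.47979736328125), (253.63172912597656, 581.358154296875), 88.54658508300781) 10285 0.21438392870245931
127 [ 0.57461708 -0.04500997  0.12563188] [ 0.55787579 -0.0608566   0.1201464 ] [ 0.58896532 -0.02963066  0.13198607]
t ((626.86572265625, 377.537841796875), (252.6407012939453, 579.3627319335938), 88.58101654052734) 8027 0.21436065911576796
99 [ 0.56975058 -0.04499828  0.12593437] [ 0.55386496 -0.05987738  0.12008531] [ 0.585686   -0.02837283  0.13190412]
```

View pics/crop1.png

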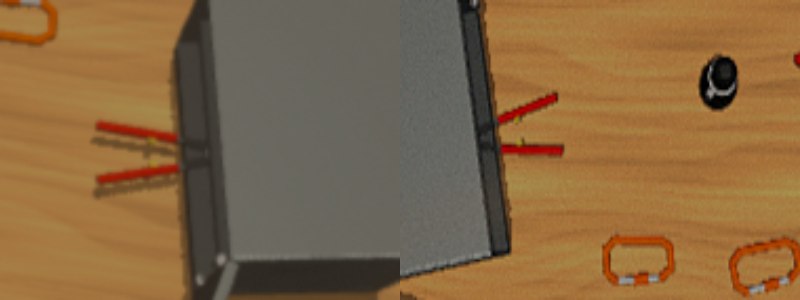

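The pictures show the wanted pliers in the locker mouth, with handles at about scene (228,380) and top (185,264). The pliers at scene (126,415) and (215,190) lie in the open and are bigger. The crop confirms the handles stick out of the locker, pointing to world -y. The flashlight stands at about scene (235,270).

Request:
servo_tool(moves=[[0,0,-5,0,8.54],[0,0,-5,0,8.54],[-3.9,-2.8,0,0,8.54],[-3.9,-2.8,0,0,8.54],[-3.9,-2.8,0,0,8.54],[-3.9,-2.8,0,0,8.54],[-3.9,-2.8,0,0,8.54],[-3.9,-2.8,0,0,8.54],[-3.9,-2.8,0,0,8.54],[-3.9,-2.8,0,0,8.54],[-3.9,-2.8,0,0,8.54],[-3.9,-2.8,0,0,8.54]])

```text
time_s: 2.1
tcp_pos: [0.4989, 0.2002, 0.3317]
orientation: [0.0, 0.186, 0.983, 0.0]
wrist_force: [0.7, -0.5, -0.3]
gripper_width: 0.0853
grasp_force: 0.0
```

Request:
servo_tool(moves=[[0,0,0,8.5,8.54],[0,0,0,8.5,8.54],[0,0,0,8.5,8.54],[0,0,0,8.5,8.54],[0,0,0,8.5,8.54],[0,0,0,8.5,8.54],[0,0,0,8.5,8.54],[0,0,0,8.5,8.54],[0,0,0,0,8.54]])

```text
time_s: 3.0
tcp_pos: [0.4981, 0.202, 0.3314]
orientation: [-0.0, 0.704, 0.71, 0.0]
wrist_force: [0.1, 0.1, 0.5]
gripper_width: 0.0851
grasp_force: 0.0
```

```bash
cat >> h.py <<'E'
from scipy.spatial.transform import Rotation
def look(tag,*things):
    s=arm.get_state(); C=cal("wrist"); im,d=arm.capture("wrist"); cv2.imwrite(f"pics/{tag}.png",im[:,:,::-1])
    P=pts(d,C); np.savez(f"{tag}.npz",P=P,im=im,d=d,K=C[0],R=C[1],t=C[2])
    print("tcp",np.round(s["tcp_pos"],4),"q",np.round(s["orientation"],4),"cam",np.round(-C[1].T@C[2],3),"fwd",np.round(C[1][2],2),"t",s["time_s"],"W",s["gripper_width"])
    for t in things:
        for r in arm.regions_of("wrist",t)[:3]:
            m=r["pixels"]&(d>0); q=P[m]; print(t,round(r["p"],2),np.round(r["point"]),m.sum(),np.round(np.percentile(q,[2,50,98],axis=0),4).tolist() if m.sum() else "")
    return P,im,d,C
E
python3 - <<'E'
from h import *
P,im,d,C=look("w1","pliers","locker")
for r in arm.regions_of("wrist","pliers")[:1]: np.save("pm.npy",r["pixels"])
E
```

```text
tcp [0.4981 0.202  0.3314] q [-0.000e+00  7.044e-01  7.098e-01  1.000e-04] cam [0.497 0.273 0.475] fwd [ 0.   -0.28 -0.96] t 3.0 W 0.08511372705929995
pliers 0.85 [85. 81.] 4719 [[0.1283, 0.1969, 0.0005], [0.1639, 0.3071, 0.0145], [0.2064, 0.4083, 0.0196]]
pliers 0.84 [130. 339.] 1099 [[0.4876, 0.1854, 0.038], [0.5174, 0.2392, 0.0423], [0.5508, 0.2833, 0.0443]]
locker 0.78 [ 63. 350.] 45394 [[0.3718, 0.2621, 0.05], [0.5175, 0.311, 0.2156], [0.8143, 0.351, 0.2172]]
```

View pics/w1.png

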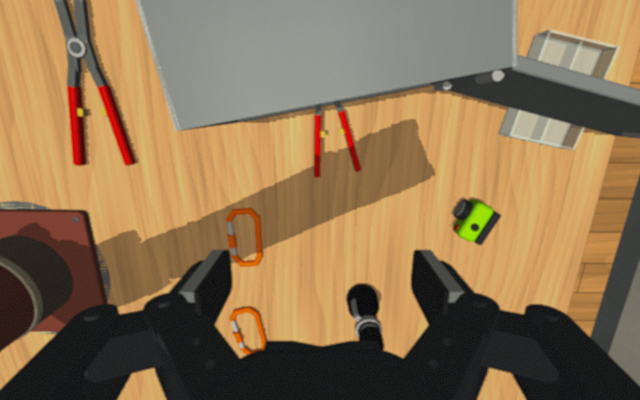

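The pliers' handles appear at wrist pixels (317,175) and (357,170), emerging from under the locker roof edge. The flashlight is at (362,300), partly behind the hand.

```bash
cat >> h.py <<'E'
def handles(P,im,z0=.036,z1=.048,box=(.45,.60,.12,.30)):
    hsv=cv2.cvtColor(im,cv2.COLOR_RGB2HSV); red=((hsv[...,0]<8)|(hsv[...,0]>172))&(hsv[...,1]>150)&(hsv[...,2]>60)
    m=red&(P[...,2]>z0)&(P[...,2]<z1)&(P[...,0]>box[0])&(P[...,0]<box[1])&(P[...,1]>box[2])&(P[...,1]<box[3])
    n,l,st,ce=cv2.connectedComponentsWithStats(m.astype(np.uint8)); o=np.argsort(-st[1:,4])[:2]+1
    res=[]
    for k in o:
        q=P[l==k]; vx,vy,x,y=cv2.fitLine(q[:,:2].astype(np.float32),cv2.DIST_HUBER,0,.001,.001).ravel()
        v=np.array([vx,vy])*np.sign(vy); s=(q[:,:2]-[x,y])@v; a=np.array([x,y])+np.percentile(s,1)*v
        w=np.percentile(abs((q[:,:2]-[x,y])@[-v[1],v[0]]),98)
        res.append((a,v)); print("handle n",len(q),"end",a,"ang",np.degrees(np.arctan2(v[1],v[0])),"halfw",w,"z",np.median(q[:,2]),"len",np.ptp(s))
    return res
E
python3 - <<'E'
from h import *
f=np.load("w1.npz");P=f["P"];im=f["im"]
r=handles(P,im); (a,v),(b,w)=r
u=(v+w);u/=np.linalg.norm(u); mid=(a+b)/2
print("axis",np.degrees(np.arctan2(u[1],u[0])),"endmid",mid,"endsep",np.linalg.norm(a-b),"grip",mid+.038*u,"pivot",mid+.128*u,"skew",(a-b)@u)
q=P.reshape(-1,3);m=(abs(q[:,2]-.216)<.004)&(q[:,0]>.4)&(q[:,0]<.6)
xs=q[m]; e=[]
for x in np.arange(.41,.6,.01):
    k=xs[abs(xs[:,0]-x)<.005]; e.append((x,k[:,1].min()))
e=np.array(e);p=np.polyfit(e[:,0],e[:,1],1);print("front edge slope deg",np.degrees(np.arctan(p[0])),"y at .52",np.polyval(p,.52))
E
```

```text
handle n 369 end [0.55064768 0.19231768] ang 107.98557 halfw 0.00418237239068934 z 0.042548463901877956 len 0.08647502624781217
handle n 361 end [0.49154716 0.18321627] ang 89.78096 halfw 0.004373964660391918 z 0.042537829321599524 len 0.08541341000381539
axis 98.88326 endmid [0.52109742 0.18776697] endsep 0.05979721261462473 grip [0.51522939 0.22531117] pivot [0.50133141 0.31423162] skew -0.00013417581211534572
front edge slope deg 10.74877572668108 y at .52 0.2828960567915899
```

Request:
servo_tool(moves=[[0,0,0,-8.4,8.54],[1.7,2.0,0,0,8.54],[0,0,5,0,8.54],[0,0,5,0,8.54],[0,0,5,0,8.54],[0,0,3,0,8.54],[0,0,0,0,8.54],[0,0,0,0,8.54]])

```text
time_s: 4.0
tcp_pos: [0.5156, 0.222, 0.1522]
orientation: [0.0, 0.649, 0.761, 0.0]
wrist_force: [-0.2, 0.7, 0.1]
gripper_width: 0.0851
grasp_force: 0.0
```

```bash
python3 - <<'E'
from h import *
P,im,d,C=look("w2","snap_ring")
r=handles(P,im); (a,v),(b,w)=r
u=(v+w);u/=np.linalg.norm(u); mid=(a+b)/2
print("axis",np.degrees(np.arctan2(u[1],u[0])),"endmid",mid,"endsep",np.linalg.norm(a-b),"grip",mid+.038*u,"pivot",mid+.128*u,"skew",(a-b)@u)
E
```

```text
tcp [0.5156 0.222  0.1522] q [1.000e-04 6.491e-01 7.607e-01 0.000e+00] cam [0.504 0.292 0.296] fwd [ 0.04 -0.28 -0.96] t 4.0 W 0.0850508301174922
handle n 802 end [0.55074848 0.19195042] ang 108.15932 halfw 0.004266286629961765 z 0.042548367191493755 len 0.0725867239832837
handle n 800 end [0.49151506 0.18320396] ang 89.6633 halfw 0.004495986942971836 z 0.04252804991721572 len 0.07140112505895135
axis 98.91131 endmid [0.52113177 0.18757719] endsep 0.05987569637316809 grip [0.51524536 0.2251185 ] pivot [0.50130387 0.31403214] skew -0.000534698848683967
```

View pics/w2.png

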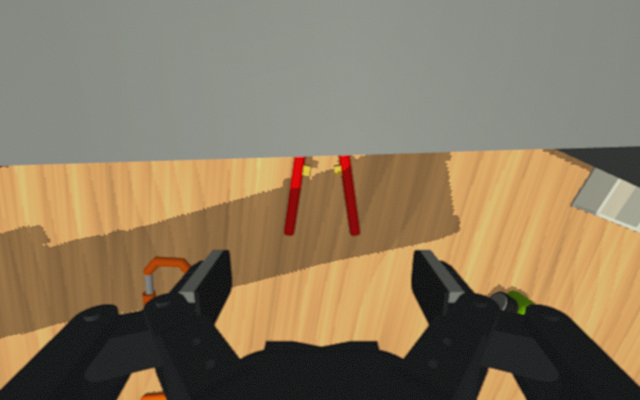

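Both views agree on the handles (wrist pixels (290,230) and (353,230), axis 98.9°, grip at (0.515, 0.225)). I'll descend.

Request:
servo_tool(moves=[[0,0,4.5,0,8.54],[0,0,4.0,0,8.54],[0,0,1.5,0,8.54],[0,0,0,0,8.54]])

```text
time_s: 4.5
tcp_pos: [0.5149, 0.2218, 0.051]
orientation: [-0.0, 0.649, 0.76, -0.001]
wrist_force: [-0.1, -0.1, 0.8]
gripper_width: 0.0852
grasp_force: 0.0
```

Request:
servo_tool(moves=[[0,0,1.5,0,8.54],[0,0,1,0,8.54],[0,0,1,0,8.54],[0,0,0,0,8.54]])

```text
time_s: 4.9
tcp_pos: [0.5146, 0.2217, 0.0153]
orientation: [-0.0, 0.65, 0.76, -0.001]
wrist_force: [-0.1, -0.4, 0.1]
gripper_width: 0.0851
grasp_force: 0.0
```

Request:
servo_tool(moves=[[0,0,0,0,6.2],[0,0,0,0,5.8],[0,0,0,0,5.2],[0,0,0,0,4.6],[0,0,0,0,4.0],[0,0,0,0,3.4],[0,0,0,0,2.6],[0,0,0,0,1],[0,0,0,0,0],[0,0,0,0,0],[0,0,0,0,0],[0,0,0,0,0]])

```text
time_s: 6.1
tcp_pos: [0.5155, 0.2219, 0.0164]
orientation: [0.0, 0.65, 0.76, 0.0]
wrist_force: [1.5, -4.2, 3.9]
gripper_width: 0.0277
grasp_force: 58.7
```

Request:
servo_tool(moves=[[0,0,-0.5,0,0],[0,0,-0.5,0,0],[0,0,-0.7,0,0],[0,0,0,0,0],[0,0,0,0,0]])

```text
time_s: 6.6
tcp_pos: [0.5152, 0.2221, 0.0335]
orientation: [-0.0, 0.649, 0.76, 0.0]
wrist_force: [0.1, 0.7, -2.3]
gripper_width: 0.0276
grasp_force: 59.1
```

```bash
python3 - <<'E'
from h import *
P,im,d,C=look("w3","pliers","snap_ring")
s=arm.get_state();print(s["wrist_force"],s["moment"],s["grasp_force"])
r=handles(P,im,.04,.08)
E
```

```text
tcp [0.5152 0.2221 0.0335] q [-0.000e+00  6.495e-01  7.604e-01  2.000e-04] cam [0.504 0.292 0.177] fwd [ 0.04 -0.28 -0.96] t 6.6 W 0.02756859786296138
pliers 0.87 [218. 321.] 10411 [[0.4947, 0.1904, 0.0492], [0.5116, 0.248, 0.0549], [0.5298, 0.2902, 0.0575]]
snap_ring 0.7 [391. 619.] 236 [[0.7345, 0.1297, 0.0012], [0.738, 0.1403, 0.0119], [0.7628, 0.1423, 0.019]]
snap_ring 0.21 [ 71. 308.] 86325 [[0.3871, 0.2646, 0.0299], [0.4983, 0.3026, 0.0997], [0.6165, 0.3218, 0.1012]]
[-0.21784916 -0.56931793 -2.25496118] [-0.09829041 -0.01581183  0.07549828] 59.11361217498779
handle n 3598 end [0.51082995 0.18738797] ang 98.910515 halfw 0.0045953285402611475 z 0.054604304407200245 len 0.08641257868084239
handle n 3595 end [0.52867176 0.19031802] ang 98.14678 halfw 0.004631841274799439 z 0.05454787540271893 len 0.08639184996166752
```

```bash
cat >> h.py <<'E'
def pitch(P,m):
    q=P[m]; q=q[abs(q[:,2]-np.median(q[:,2]))<.012]; A=np.c_[q[:,:2],np.ones(len(q))]
    for _ in range(3):
        c=np.linalg.lstsq(A,q[:,2],rcond=None)[0]; k=abs(A@c-q[:,2])<.0015; A,q=A[k],q[k]
    return c,len(q)
def red(im):
    hsv=cv2.cvtColor(im,cv2.COLOR_RGB2HSV); return ((hsv[...,0]<8)|(hsv[...,0]>172))&(hsv[...,1]>150)&(hsv[...,2]>60)
E
python3 - <<'E'
from h import *
f=np.load("w3.npz");P=f["P"];im=f["im"]
m=red(im)&(P[...,2]>.04)&(P[...,2]<.08)&(abs(P[...,0]-.515)<.04)
c,n=pitch(P,m);g=np.array([.515,.225,1]);u=np.array([np.cos(np.radians(98.7)),np.sin(np.radians(98.7))])
print(c,n,"z at grip",c@g,"pitch deg",np.degrees(c[:2]@u),"roll",np.degrees(c[:2]@[u[1],-u[0]]))
E
```

```text
[-0.00528752  0.04426048  0.04696007] 6645 z at grip 0.05419560009241436 pitch deg 2.552584716780108 roll 0.08412126513894139
```

View pics/w3.png

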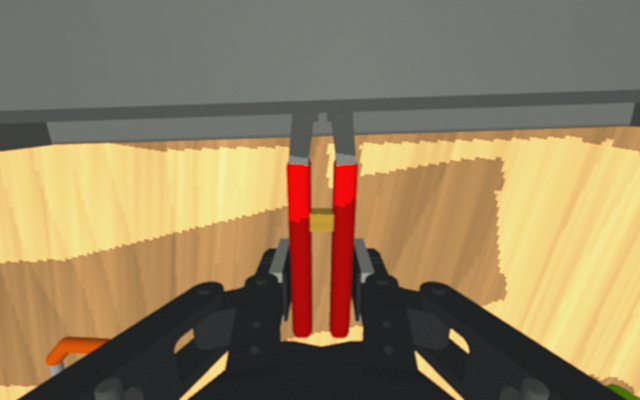

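The handles are squeezed parallel (wrist (302,250), (342,250)) with the nose about 2.5° up, and nothing is touching. Next I'll draw the pliers out along the tool's -x.

Request:
servo_tool(moves=[[-0.5,0,0,0,0],[-1,0,0,0,0],[-1.5,0,0,0,0],[-2,0,0,0,0],[-2,0,0,0,0],[-2,0,0,0,0],[-2,0,0,0,0],[-2,0,0,0,0],[-2,0,0,0,0],[-1,0,0,0,0],[0,0,0,0,0]])

```text
time_s: 7.85
tcp_pos: [0.5404, 0.0614, 0.0334]
orientation: [0.0, 0.651, 0.759, -0.0]
wrist_force: [1.0, -0.2, -1.1]
gripper_width: 0.0277
grasp_force: 59.1
```

```bash
python3 - <<'E'
from h import *
P,im,d,C=look("w4","snap_ring","flashlight")
s=arm.get_state();print(s["wrist_force"],s["moment"],s["grasp_force"])
E
```

```text
tcp [0.5404 0.0614 0.0334] q [ 3.000e-04  6.509e-01  7.592e-01 -2.000e-04] cam [0.529 0.132 0.177] fwd [ 0.04 -0.28 -0.96] t 7.85 W 0.02770493214839772
[ 0.30396703  0.10790288 -1.0247053 ] [-0.15182877  0.00720385  0.00182835] 59.130152463912964
```

View pics/w4.png

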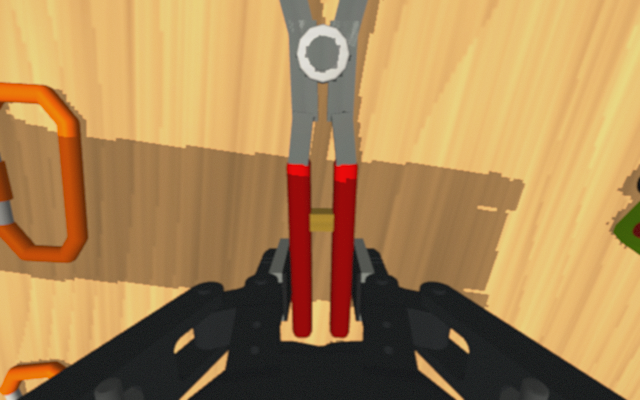

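The wrist picture shows the pliers clear of the locker, pivot bolt at (322,53). The ring is beyond the top edge. I'll lift, then move so the flashlight is in the wrist view.

Request:
servo_tool(moves=[[0,0,-1,0,0],[0,0,-3,0,0],[0,0,-4,0,0],[0,0,-4,0,0],[0,0,-3,0,0],[0,0,-1,0,0],[-2,-0.4,0,0,0],[-4,-0.9,0,0,0],[-4,-0.9,0,0,0],[-4,-0.9,0,0,0],[-3,-0.7,0,0,0],[-1,-0.2,0,0,0]])

```text
time_s: 9.2
tcp_pos: [0.5277, -0.1237, 0.193]
orientation: [0.0, 0.651, 0.759, -0.001]
wrist_force: [0.8, -0.6, -1.6]
gripper_width: 0.0277
grasp_force: 59.3
```

Request:
servo_tool(moves=[[0,0,0,0,0],[0,0,0,0,0]])

```text
time_s: 9.4
tcp_pos: [0.5289, -0.1186, 0.1929]
orientation: [-0.0, 0.649, 0.761, -0.0]
wrist_force: [0.6, 0.0, -1.0]
gripper_width: 0.0277
grasp_force: 59.3
```

```bash
cat > v.py <<'E'
from h import *
import sys
tag=sys.argv[1]
P,im,d,C=look(tag,"snap_ring","flashlight")
s=arm.get_state();print(s["wrist_force"],s["grasp_force"])
q0=s["tcp_pos"]; Rt=Rotation.from_quat(np.r_[s["orientation"][1:],s["orientation"][0]]).as_matrix()
L=(P-q0)@Rt  # tool coords
m=red(im)&(abs(L[...,1])<.03)&(L[...,2]<-.005)&(L[...,2]>-.06)
q=L[m];A=np.c_[q[:,:2],np.ones(len(q))]
for _ in range(3):
    c=np.linalg.lstsq(A,q[:,2],rcond=None)[0]; k=abs(A@c-q[:,2])<.0015; A,q=A[k],q[k]
print("handle top plane (tool) z at 0:",c[2],"pitch noseup deg",-np.degrees(c[0]),"roll",np.degrees(c[1]),"n",len(q),"ymid",[(round(x,3),round(float((np.percentile(q[abs(q[:,0]-x)<.004,1],1)+np.percentile(q[abs(q[:,0]-x)<.004,1],99))/2),5),round(float(np.ptp(np.percentile(q[abs(q[:,0]-x)<.004,1],[1,99]))),4)) for x in (-.02,.02,.035) if (abs(q[:,0]-x)<.004).sum()>20])
# pivot: whitish ring near nose
hsv=cv2.cvtColor(im,cv2.COLOR_RGB2HSV)
m=(hsv[...,1]<50)&(hsv[...,2]>150)&(abs(L[...,1])<.02)&(L[...,0]>.06)&(L[...,2]<-.01)&(L[...,2]>-.06)
q=L[m]
if len(q)>20:
    v,u=np.nonzero(m); (cx,cy),r=cv2.minEnclosingCircle(np.c_[u,v].astype(np.float32)); print("pivot tool",len(q),np.median(q,0),(q.min(0)+q.max(0))/2,"px",cx,cy,r)
# flashlight top
W=P.reshape(-1,3); m=(abs(W[:,2]-.126)<.004)&(abs(W[:,0]-.572)<.035)&(abs(W[:,1]+.045)<.035)
q=W[m]
if len(q)>20:
    (cx,cy),r=cv2.minEnclosingCircle(q[:,:2].astype(np.float32)); e=cv2.fitEllipse(cv2.convexHull(q[:,:2].astype(np.float32))*1000)
    print("tail",len(q),"z",np.median(q[:,2]),"circ",cx,cy,r,"ell",e,"med",np.median(q[:,:2],0))
E
python3 v.py w5
```

```text
tcp [ 0.5289 -0.1186  0.1929] q [-5.000e-04  6.490e-01  7.608e-01 -1.000e-04] cam [ 0.518 -0.049  0.336] fwd [ 0.04 -0.28 -0.96] t 9.4 W 0.027679066736859943
snap_ring 0.6 [195. 552.] 6389 [[0.7253, -0.125, 0.0069], [0.772, -0.0922, 0.0376], [0.7943, -0.0589, 0.0594]]
flashlight 0.7 [115. 385.] 3377 [[0.5493, -0.0679, 0.0327], [0.5635, -0.0447, 0.1241], [0.5838, -0.0257, 0.1306]]
[-1.03963218  0.35852166 -1.90717077] 59.30054247379303
handle top plane (tool) z at 0: -0.02035288374045706 pitch noseup deg 2.541073321740211 roll -0.19613116374825798 n 6617 ymid [(-0.02, -0.00063, 0.0268), (0.02, -0.00044, 0.0273), (0.035, -0.00015, 0.0275)]
pivot tool 1606 [ 9.17672338e-02 -7.22644604e-05 -2.60222562e-02] [ 0.09123731  0.00158998 -0.02527312] px 324.85906982421875 46.32432556152344 34.79344177246094
tail 1724 z 0.1267176012430009 circ 0.5712730288505554 -0.045214518904685974 0.01684981770813465 ell ((571.2339477539062, -45.21454620361328), (32.9129524230957, 33.15679168701172), 120.08061218261719) med [ 0.56954575 -0.04500027]
```

View pics/w5.png

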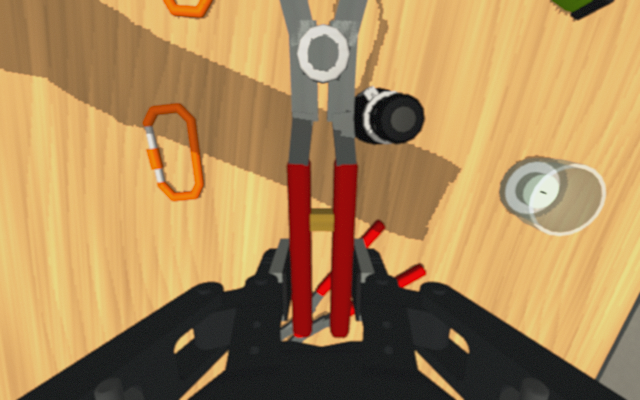

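The flashlight's tail end is at wrist pixel (400,118), and the pliers' bolt at (323,53). Next I'll refine the bolt position and look for the ring with the outer cameras.

```bash
python3 - <<'E'
from h import *
f=np.load("w5.npz");P=f["P"];im=f["im"]
s=arm.get_state();q0=s["tcp_pos"];Rt=Rotation.from_quat(np.r_[s["orientation"][1:],s["orientation"][0]]).as_matrix()
L=(P-q0)@Rt
g=cv2.cvtColor(im,cv2.COLOR_RGB2HSV)
m=((g[...,1]<40)&(g[...,2]>170)).astype(np.uint8); m[:,:290]=0;m[:,355:]=0;m[90:]=0
cn=max(cv2.findContours(m,cv2.RETR_EXTERNAL,cv2.CHAIN_APPROX_NONE)[0],key=cv2.contourArea)
e=cv2.fitEllipse(cn);print("bolt ellipse",e)
mm=m>0; z=np.median(L[mm][:,2]);print("bolt z tool",z)
K,R,t=f["K"],f["R"],f["t"]
ray=R.T@np.linalg.inv(K)@[e[0][0],e[0][1],1]; o=-R.T@t
rt=Rt.T@ray; ot=Rt.T@(o-q0); print("bolt centre tool",ot+rt*(z-ot[2])/rt[2])
rz=q0+Rt@np.array([.1697,.0005,-.0165]);print("predicted ring",rz)
for n in("scene","top"):
    im,d=arm.capture(n);cv2.imwrite(f"pics/{n}1.png",im[:,:,::-1]);C=cal(n);Q=pts(d,C)
    p=proj(rz,C)[0];print(n,"pred px uv",p,"tail px",proj([.5712,-.0452,.126],C))
    for r in arm.regions_of(n,"snap_ring")[:3]:
        m=r["pixels"]&(d>0);print(n,round(r["p"],2),r["point"],m.sum(),np.median(Q[m],0) if m.any() else"")
    c=tuple(int(x) for x in p);cr=im[c[1]-35:c[1]+40,c[0]-50:c[0]+50,::-1];cv2.imwrite(f"pics/c_{n}1.png",cv2.resize(cr,(400,300),interpolation=cv2.INTER_CUBIC))
cv2.imwrite("pics/c1.png",np.hstack([cv2.imread("pics/c_scene1.png"),cv2.imread("pics/c_top1.png")]))
E
```

```text
bolt ellipse ((322.57330322265625, 52.47348403930664), (49.997501373291016, 54.98817825317383), 0.91162109375)
bolt z tool -0.02614905935571244
bolt centre tool [ 0.09048072  0.000123   -0.02614906]
predicted ring [0.50264537 0.04930314 0.20967992]
scene pred px uv [309.95057795 194.42666163] tail px [[268.12458805 224.88676785]]
top pred px uv [331.21403359 176.61480389] tail px [[364.01323634 155.79120357]]
top 0.56 [171.7, 327.5] 47 [0.52236485 0.0608984  0.21120247]
```

View pics/c1.png

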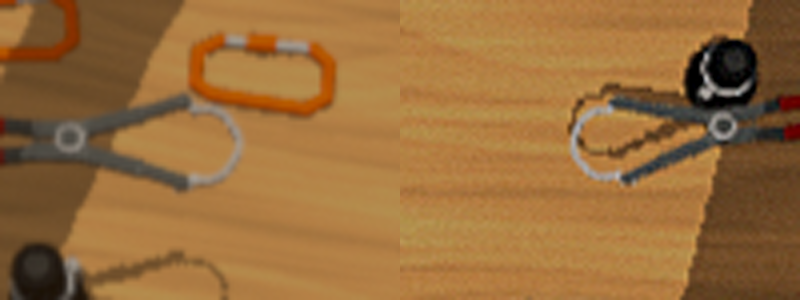

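The crop shows the ring still hooked and spread on the tips (scene about (310,195)), where the geometry predicted it. I'll move it over the flashlight.

Request:
servo_tool(moves=[[-1.3,0.7,0,0,0],[-3,1.5,0,0,0],[-3,1.5,0,0,0],[-2.2,1.2,0,0,0],[-0.8,0.4,0,0,0],[0,0,1.5,0,0],[0,0,2.5,0,0],[0,0,1,0,0],[0,0,0,0,0],[0,0,0,0,0],[0,0,0,0,0]])

```text
time_s: 10.85
tcp_pos: [0.5978, -0.2135, 0.1445]
orientation: [0.001, 0.649, 0.76, 0.0]
wrist_force: [0.9, -0.2, -2.1]
gripper_width: 0.0275
grasp_force: 59.3
```

```bash
cat > r.py <<'E'
from h import *
import sys
tag=sys.argv[1]
s=arm.get_state();q0=s["tcp_pos"];Rt=Rotation.from_quat(np.r_[s["orientation"][1:],s["orientation"][0]]).as_matrix()
rz=q0+Rt@np.array([.1689,.0006,-.0165]);T=np.array([.5712,-.0452,.0933])
e=Rt.T@(T-rz);print("tcp",q0,"ring",rz,"err tool cm x,y",np.round(e[:2]*100,2),"down to groove cm",round(e[2]*100,2),"yaw",np.degrees(np.arctan2(Rt[1,0],Rt[0,0])))
out=[]
for n in("scene","top"):
    im,d=arm.capture(n);C=cal(n);p=proj(rz,C)[0];tl=proj([.5712,-.0452,.126],C)[0];np.savez(f"{tag}_{n}.npz",im=im,d=d)
    print(n,"ring px",p,"tail px",tl)
    c=np.round((p+tl)/2).astype(int);x0,y0=c[0]-30,c[1]-22
    cr=cv2.resize(im[y0:y0+45,x0:x0+60,::-1],(400,300),interpolation=cv2.INTER_CUBIC)
    out.append(cr); print("crop origin",x0,y0)
cv2.imwrite(f"pics/{tag}.png",np.hstack(out))
E
python3 r.py h1
```

```text
tcp [ 0.59778952 -0.21352146  0.14447708] ring [ 0.57193438 -0.04660396  0.16090507] err tool cm x,y [ 0.15 -0.06] down to groove cm 6.76 yaw 98.99973059660707
scene ring px [266.37519784 221.1893018 ] tail px [268.12458805 224.88676785]
crop origin 237 201
top ring px [365.67947318 153.83600834] tail px [364.01323634 155.79120357]
crop origin 335 133
```

View pics/h1.png

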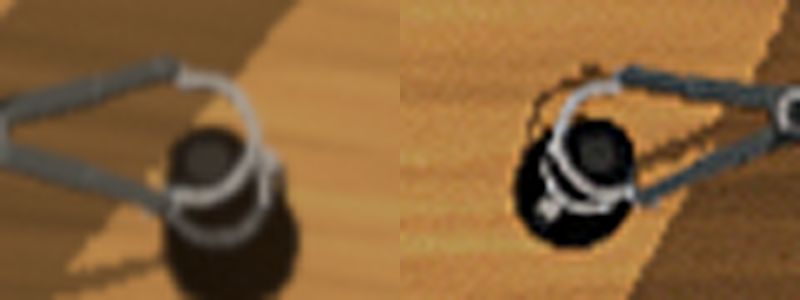

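Seen in both cameras, the ring hangs above the tail. The tail top is at scene (268,224) and top (365,156). I'll check the along-axis offset numerically by far-edge profiles.

```bash
python3 - <<'E'
from h import *
s=arm.get_state();q0=s["tcp_pos"];Rt=Rotation.from_quat(np.r_[s["orientation"][1:],s["orientation"][0]]).as_matrix()
W=lambda x,y,up:q0+Rt@np.array([x,y,-up])
for n in("scene","top"):
    f=np.load(f"h1_{n}.npz");im=f["im"].astype(int);C=cal(n)
    print(n,"hole",proj(W(.1689,.0006,.0165),C)[0],"far outer top",proj(W(.1934,.0006,.020),C)[0],"far inner",proj(W(.1894,.0006,.020),C)[0],"left/right outer", proj(W(.1739,.0236,.019),C)[0],proj(W(.1739,-.0224,.019),C)[0], "bolt",proj(W(.0905,.0001,.0261),C)[0])
    h=proj(W(.1689,.0006,.0165),C)[0];v=int(round(h[1]));u=int(round(h[0]))
    for dv in(-6,-3,0):print("v",v+dv,"u0",u-16,im[v+dv,u-16:u+17].sum(1)//3)
    print("col",u,"v0",v-16,im[v-16:v+18,u].sum(1)//3); 
    print("tail r",[proj([.5712+a,-.0452+b,.126],C)[0].round(1).tolist() for a,b in((.0165,0),(-.0165,0),(0,.0165),(0,-.0165))])
E
```

```text
scene hole [266.31311582 221.17730868] far outer top [276.26983134 220.89707776] far inner [274.62516177 220.87699034] left/right outer [267.9113071  230.04535075] [268.65170927 211.89371391] bolt [233.60142665 219.47175072]
v 215 u0 250 [ 69  72  61  62  65  69  79  83  84  85  84  85  86  85  85  85  84  83
  89 107 123 129 150 150 138 132 131 130 130 130 128 129 129]
v 218 u0 250 [ 76  76  77  76  75  77  76  77  77  77  78  80  79  79  80  82  99 120
 127 129 130 131 134 140 149 143 136 133 132 133 132 132 132]
v 221 u0 250 [ 83  83  82  82  81  81  80  81  80  80  78  77  76  65  55  37  33  32
  32  31  31  35  58  98 139 150 133 124 122 123 124 124 126]
col 266 v0 205 [ 77  79  78  78  76  79  98 132 132  88  84  86  89  99  96  57  33  39
  47  49  51  49  43  44  93 127 103  42  25  37  63  73  50  23]
tail r [[266.8, 231.2], [269.4, 218.7], [274.6, 226.0], [261.7, 223.8]]
top hole [365.7370504  153.85614281] far outer top [357.1016157  154.93324832] far inner [358.53131271 154.72896373] left/right outer [362.82490089 145.81850964] [365.25241307 162.16835772] bolt [394.23217097 149.53504151]
v 148 u0 350 [119 117 123 118 127  61  78 119 125 130 179 143  98 119 122 123 124 121
 120 131 126 130 132 130 134 134 136 103  86  89  85  89  89]
v 151 u0 350 [122 127 128 132  78  88 106 107 146 173  95  24  12   0   2   0  24  97
 121 129 128 126 126 126 126 128 124 125 126 129 109 111  63]
v 154 u0 350 [127 131 139 124  70  25   0 110 186  72   2   6  30  39  40  41  30   5
   1  21 123 132 128 105 106  70  65  56  65  61  65  97  75]
col 366 v0 138 [119 127 120 120 121 112  90 136 150 101 124 136 113  24   6  18  30  39
  46  37  22   8   6 113 166 127  84   0   0   1  73 136 137 131]
tail r [[364.1, 150.0], [364.0, 161.6], [358.2, 155.7], [369.8, 155.9]]
```

Request:
servo_tool(moves=[[2,1,0,0,0],[3.5,1.75,0,0,0],[3.5,1.75,0,0,0],[1,0.5,0,0,0],[0,0,0,0,0],[0,0,0,0,0]])

```text
time_s: 11.55
tcp_pos: [0.6308, -0.1083, 0.1437]
orientation: [0.0, 0.65, 0.76, -0.0]
wrist_force: [-0.7, -0.9, -0.3]
gripper_width: 0.0275
grasp_force: 59.3
```

```bash
python3 v.py w6; python3 - <<'E'
from h import *
for n in("scene","top"):
    g=cv2.cvtColor(np.load(f"h1_{n}.npz")["im"],cv2.COLOR_RGB2GRAY); p=proj([.5712,-.0452,.126],cal(n))[0]; u,v=np.round(p).astype(int)
    print(n,p,"u0,v0",u-6,v-6);print(g[v-6:v+7,u-6:u+8])
f=np.load("w6.npz");im=f["im"];P=f["P"]
W=P.reshape(-1,3);m=(abs(P[...,2]-.126)<.004)&(abs(P[...,0]-.572)<.035)&(abs(P[...,1]+.045)<.035)
v,u=np.nonzero(m);print("tail px range",u.min(),u.max(),v.min(),v.max())
E
```

```text
tcp [ 0.6308 -0.1083  0.1437] q [ 4.000e-04  6.498e-01  7.601e-01 -3.000e-04] cam [ 0.619 -0.038  0.287] fwd [ 0.04 -0.28 -0.96] t 11.55 W 0.027549071755947573
flashlight 0.68 [106. 243.] 5682 [[0.5576, -0.0646, 0.0322], [0.5788, -0.0433, 0.1244], [0.5935, -0.0226, 0.1305]]
[ 0.49180595 -0.14660054 -1.98791783] 59.335033893585205
handle top plane (tool) z at 0: -0.020591668299164215 pitch noseup deg 2.4822093609064106 roll 0.08941526844652829 n 6468 ymid [(-0.02, -0.00026, 0.0262), (0.02, 0.00015, 0.0273), (0.035, 0.00031, 0.0275)]
pivot tool 1695 [ 0.09365445  0.00021515 -0.02620946] [ 0.09204198  0.00072697 -0.02543402] px 324.30352783203125 42.532657623291016 38.609031677246094
tail 2975 z 0.12670725923297 circ 0.5717036724090576 -0.04516944661736488 0.01697135716676712 ell ((571.6473999023438, -45.00107955932617), (32.911338806152344, 33.47962188720703), 144.36692810058594) med [ 0.57337985 -0.0442149 ]
scene [268.12458805 224.88676785] u0,v0 262 219
[[ 83  84  83  83 105 111 111 113 118 125 136 144 155 153]
 [ 82  81  77  64  62  55  50  52  64  83 110 132 151 154]
 [ 83  71  60
[... 779 characters left out ...]
 107 132 141 141 138]
 [168 145  38   0   3   2   9   7   4  14  59 136 136 140]
 [173  83  12   6  19  21  19  28  16   4   0 106 144 136]
 [187  72   1   5  30  40  42  42  31   6   0  23 134 144]
 [187  93  15   0  42  42  34  39  40  14  16   0 126 125]
 [150 148  48   0  35  42  44  39  48  16   9   0  89  76]
 [ 57 177  89   4  31  43  46  49  37  21  13   5  58  71]
 [  0 138 144  65  14  28  34  36  22   5   6  31  61 103]
 [ 23  30 142 150  73  11   0   1   8   7   0  44  67 146]
 [ 75   0  35 150 139  89  26  13   7  30  48  81  84 129]
 [131  38   0  44 135 144 114 117 115 126 130 162  85  82]
 [155 139  52   0   0  83 128 155 168 156 111 153  80  61]]
tail px range 196 259 76 141
```

Request:
servo_tool(moves=[[-2,-1,0,0,0],[-3,-1.5,0,0,0],[-3,-1.5,0,0,0],[-1.7,-0.95,0,0,0],[0,0,0,0,0],[0,0,0,0,0],[0,0,0,0,0],[0,0,0,0,0],[0,0,0,0,0]])

```text
time_s: 12.6
tcp_pos: [0.5976, -0.2097, 0.1433]
orientation: [-0.0, 0.649, 0.761, 0.0]
wrist_force: [0.6, 0.1, -1.5]
gripper_width: 0.028
grasp_force: 59.3
```

```bash
sed -i 's/\.1689,\.0006,-\.0165/.1686,.0005,-.0165/; s/\.5712,-\.0452,\.0933/.5714,-.0451,.0933/' r.py; python3 r.py h2; python3 - <<'E'
from h import *
for _ in range(2):
  arm.capture("top");s=arm.get_state();print(s["tcp_pos"],s["wrist_force"])
E
```

```text
tcp [ 0.59763033 -0.20971077  0.14328368] ring [ 0.57158194 -0.04313734  0.15981346] err tool cm x,y [-0.19 -0.05] down to groove cm 6.65 yaw 99.05757072711862
scene ring px [267.83436965 221.40736667] tail px [268.12458805 224.88676785]
crop origin 238 201
top ring px [364.39267539 153.99917588] tail px [364.01323634 155.79120357]
crop origin 334 133
[ 0.59743748 -0.21020007  0.14329003] [-0.1228643   0.09959152 -2.1880405 ]
[ 0.59742906 -0.21027329  0.14332522] [ 0.76690843 -0.35522061 -1.49835661]
```

Request:
servo_tool(moves=[[-0.1,0,1,0,0],[0,0,1,0,0],[0,0,0,0,0],[0,0,0,0,0],[0,0,0,0,0],[0,0,0,0,0],[0,0,0,0,0]])

```text
time_s: 13.5
tcp_pos: [0.5976, -0.2116, 0.1236]
orientation: [0.0, 0.65, 0.76, 0.0]
wrist_force: [0.9, -0.4, -1.4]
gripper_width: 0.0279
grasp_force: 59.3
```

```bash
python3 r.py h3; python3 - <<'E'
from h import *
s=arm.get_state();print(s["tcp_pos"],s["wrist_force"],s["gripper_width"])
E
```

```text
tcp [ 0.59761008 -0.21163548  0.12360699] ring [ 0.57177103 -0.04502302  0.14007181] err tool cm x,y [-0.   -0.04] down to groove cm 4.68 yaw 98.98306793222697
scene ring px [267.70331799 223.57408316] tail px [268.12458805 224.88676785]
crop origin 238 202
top ring px [364.41202867 154.91434567] tail px [364.01323634 155.79120357]
crop origin 334 133
[ 0.59754145 -0.21161046  0.12353292] [-0.78133501 -1.06647868 -1.89699777] 0.027869673415624976
```

View pics/h3.png

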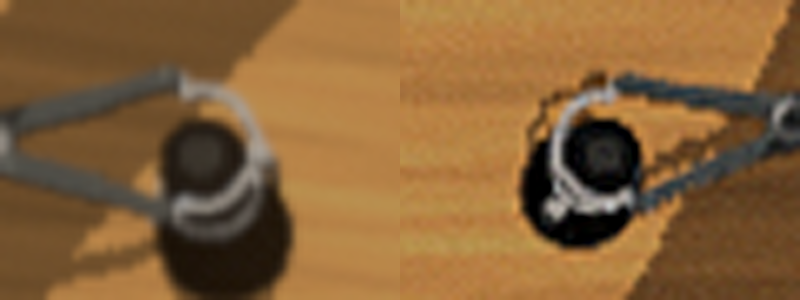

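Request:
servo_tool(moves=[[0,-0.03,0.3,0,0],[0,0,0.3,0,0],[0,0,0.3,0,0],[0,0,0.3,0,0],[0,0,0.3,0,0],[0,0,0,0,0],[0,0,0,0,0]])

```text
time_s: 14.3
tcp_pos: [0.5971, -0.2116, 0.1082]
orientation: [-0.0, 0.65, 0.76, -0.0]
wrist_force: [-0.2, -1.4, -2.6]
gripper_width: 0.0274
grasp_force: 59.3
```

Request:
servo_tool(moves=[[0,0,0.25,0,0],[0,0,0.25,0,0],[0,0,0.2,0,0],[0,0,0,0,0],[0,0,0,0,0]])

```text
time_s: 14.8
tcp_pos: [0.5971, -0.2116, 0.1013]
orientation: [-0.0, 0.65, 0.76, -0.0]
wrist_force: [-0.1, -0.1, -2.2]
gripper_width: 0.0275
grasp_force: 59.3
```

```bash
python3 r.py h4
```

```text
tcp [ 0.59711508 -0.21158276  0.10125272] ring [ 0.57128474 -0.04497276  0.11775607] err tool cm x,y [-0.01  0.01] down to groove cm 2.45 yaw 98.98366308394685
scene ring px [268.46364176 225.82197646] tail px [268.12458805 224.88676785]
crop origin 238 203
top ring px [363.66935793 156.14939271] tail px [364.01323634 155.79120357]
crop origin 334 134
```

The ring is over the tail with no contact force. I'll continue down.

Request:
servo_tool(moves=[[0,0,0.3,0,0],[0,0,0.3,0,0],[0,0,0.3,0,0],[0,0,0.3,0,0],[0,0,0,0,0]])

```text
time_s: 15.4
tcp_pos: [0.5968, -0.2115, 0.0887]
orientation: [-0.0, 0.65, 0.76, -0.0]
wrist_force: [-0.2, -0.3, -1.6]
gripper_width: 0.0277
grasp_force: 59.3
```

Request:
servo_tool(moves=[[0,0,0.3,0,0],[0,0,0.3,0,0],[0,0,0.3,0,0],[0,0,0.25,0,0],[0,0,0,0,0],[0,0,0,0,0],[0,0,0,0,0]])

```text
time_s: 16.1
tcp_pos: [0.5972, -0.2117, 0.078]
orientation: [0.0, 0.65, 0.76, 0.0]
wrist_force: [0.4, -0.4, -2.4]
gripper_width: 0.0274
grasp_force: 59.3
```

```bash
python3 r.py h5; python3 v.py w7; python3 - <<'E'
from h import *
for n in("scene","top"):
    arm.capture(n)
    for t in("flashlight",): print(n,[(round(r["p"],2),r["point"]) for r in arm.spot_in(n,t)][:1])
E
```

```text
tcp [ 0.59723517 -0.21168821  0.07797513] ring [ 0.57141477 -0.04507436  0.0944551 ] err tool cm x,y [-0. -0.] down to groove cm 0.12 yaw 98.97791832973112
scene ring px [269.12317577 228.31576942] tail px [268.12458805 224.88676785]
crop origin 239 205
top ring px [362.97425721 157.17994391] tail px [364.01323634 155.79120357]
crop origin 333 134
tcp [ 0.5972 -0.2116  0.078 ] q [1.000e-04 6.496e-01 7.603e-01 0.000e+00] cam [ 0.586 -0.142  0.221] fwd [ 0.04 -0.28 -0.96] t 16.2 W 0.02773609158894247
snap_ring 0.45 [61. 24.] 2425 [[0.377, -0.1671, 0.0035], [0.394, -0.1382, 0.0094], [0.4, -0.1073, 0.0117]]
[ 0.37805187  0.16745387 -1.06212423] 59.33870315551758
handle top plane (tool) z at 0: -0.020538585005530706 pitch noseup deg 2.5053425196832295 roll -0.11347765198798601 n 6605 ymid [(-0.02, -0.00068, 0.0263), (0.02, -0.00015, 0.0273), (0.035, -6e-05, 0.0276)]
pivot tool 190 [ 0.09701383  0.00770244 -0.02615016] [ 0.09670031  0.00750068 -0.02514316] px 342.3908386230469 32.842796325683594 14.610113143920898
scene [(0.7, [234.8, 269.5])]
top []
```

View pics/h5.png

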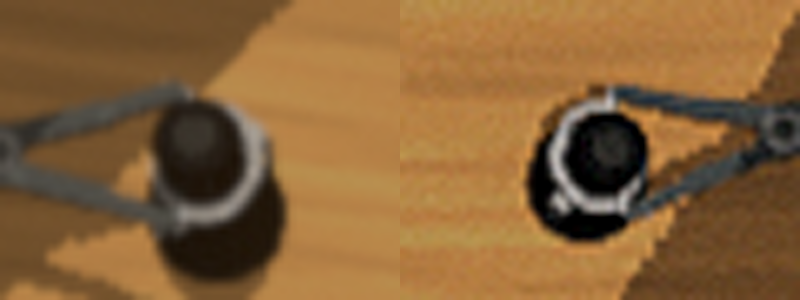

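The ring now encircles the flashlight, seen in both cameras, with no force. I'll make a small final height trim and check the ring's height by depth.

Request:
servo_tool(moves=[[0,0,0.1,0,0],[0,0,0,0,0],[0,0,0,0,0],[0,0,0,0,0]])

```text
time_s: 16.95
tcp_pos: [0.5971, -0.2116, 0.0768]
orientation: [-0.0, 0.65, 0.76, -0.0]
wrist_force: [0.1, 0.3, -1.9]
gripper_width: 0.0276
grasp_force: 59.3
```

```bash
python3 r.py h6; python3 - <<'E'
from h import *
s=arm.get_state();q0=s["tcp_pos"];Rt=Rotation.from_quat(np.r_[s["orientation"][1:],s["orientation"][0]]).as_matrix()
print(s["tcp_pos"],s["wrist_force"],s["moment"],s["gripper_width"])
for n in("scene","top"):
    f=np.load(f"h6_{n}.npz");P=pts(f["d"],cal(n));g=cv2.cvtColor(f["im"],cv2.COLOR_RGB2GRAY);L=(P-q0)@Rt
    L[...,2]*=-1
    x,y,z=L[...,0],L[...,1],L[...,2]+q0[2]
    r=np.hypot(x-.1735,y-.0005); m=(r>.0175)&(r<.026)&(x>.17)&(abs(z-.095)<.012)&(g>90)
    t=(np.hypot(x-.1686,y)<.012)&(abs(z-.126)<.01)
    b=(abs(y)<.03)&(abs(x-.13)<.02)&(abs(z-.1)<.02)
    print(n,"ring top z",m.sum(),np.percentile(z[m],[10,50,90]),"tail top",t.sum(),np.median(z[t]),"tailxy",np.median(P[t],0),"arms top z at x.13",b.sum(),np.median(z[b]))
E
```

```text
tcp [ 0.59713645 -0.21163874  0.07684496] ring [ 0.57130998 -0.04502728  0.09333975] err tool cm x,y [-0.01  0.01] down to groove cm 0.0 yaw 98.9814935140276
scene ring px [269.18242997 228.39511556] tail px [268.12458805 224.88676785]
crop origin 239 205
top ring px [362.92337219 157.26602721] tail px [364.01323634 155.79120357]
crop origin 333 135
[ 0.59715386 -0.21163433  0.07684582] [-0.22316351 -0.58237974 -1.46857739] [-0.17361089  0.02335237  0.01482951] 0.027679734754074
scene ring top z 19 [0.08873148 0.0944858  0.09699589] tail top 70 0.12738599969293518 tailxy [ 0.57136404 -0.04463173  0.12737617] arms top z at x.13 131 0.10079744590807177
top ring top z 31 [0.08839315 0.09315725 0.09903273] tail top 55 0.12631105709117327 tailxy [ 0.57056523 -0.04514408  0.12630158] arms top z at x.13 89 0.100176776110318
```

```bash
python3 -c "
from cell import arm
print(arm.hand_in())"
```

```text
the job is handed in; nothing more can be done
None
```

The job is handed in at about 17 s: the pliers are still squeezed, with the spread ring around the flashlight's groove at 93 mm (uncertain by about 1–2 mm), no contact force showing, the flashlight still in place, and no verdict returned.

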